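Put the miniature bonsai back on their own stands

TASK

After pruning, the four little bonsai were put back on each other's stands: move every one to the middle of the stand whose colour matches its pot, using the empty slate as a waiting place while you swap them. Keep the trees upright all the time, set the pots down without dropping them, and leave the green tea cup where it is.

Things in the scene. Friction and masses are not known exactly. Their poses are not given: they have to be found in the camera images.
- blue_pot: Loose miniature bonsai in a round blue glazed pot, 120 to 260 g. The pot is a plain straight-sided round 52 mm across and 38 mm high; a green tuft of foliage 32 mm wide in its middle rises to 66 mm, leaving the blue rim visible from above. Origin: centre of the pot's underside, z up; round, so its yaw does not matter. Grip the pot's sides from above, 20 to 30 mm over its underside.
- red_pot: Loose miniature bonsai in a round red glazed pot, 120 to 260 g. The pot is a plain straight-sided round 52 mm across and 38 mm high; a green tuft of foliage 32 mm wide in its middle rises to 66 mm, leaving the red rim visible from above. Origin: centre of the pot's underside, z up; round, so its yaw does not matter. Grip the pot's sides from above, 20 to 30 mm over its underside.
- yellow_pot: Loose miniature bonsai in a round yellow glazed pot, 120 to 260 g. The pot is a plain straight-sided round 52 mm across and 38 mm high; a green tuft of foliage 32 mm wide in its middle rises to 66 mm, leaving the yellow rim visible from above. Origin: centre of the pot's underside, z up; round, so its yaw does not matter. Grip the pot's sides from above, 20 to 30 mm over its underside.
- white_pot: Loose miniature bonsai in a round white glazed pot, 120 to 260 g. The pot is a plain straight-sided round 52 mm across and 38 mm high; a green tuft of foliage 32 mm wide in its middle rises to 66 mm, leaving the white rim visible from above. Origin: centre of the pot's underside, z up; round, so its yaw does not matter. Grip the pot's sides from above, 20 to 30 mm over its underside.
- blue_stand: Fixed round dark wooden display stand, 110 mm across, its flat top faced with a blue glazed disc 100 mm across (seen as a blue ring round the pot standing on it). Origin: centre of its underside on the table, z up; the flat top, on which a pot stands, is 24 mm above the origin. Takes one pot, in the middle.
- red_stand: Fixed round dark wooden display stand, 110 mm across, its flat top faced with a red glazed disc 100 mm across (seen as a red ring round the pot standing on it). Origin: centre of its underside on the table, z up; the flat top, on which a pot stands, is 24 mm above the origin. Takes one pot, in the middle.
- yellow_stand: Fixed round dark wooden display stand, 110 mm across, its flat top faced with a yellow glazed disc 100 mm across (seen as a yellow ring round the pot standing on it). Origin: centre of its underside on the table, z up; the flat top, on which a pot stands, is 24 mm above the origin. Takes one pot, in the middle.
- white_stand: Fixed round dark wooden display stand, 110 mm across, its flat top faced with a white glazed disc 100 mm across (seen as a white ring round the pot standing on it). Origin: centre of its underside on the table, z up; the flat top, on which a pot stands, is 24 mm above the origin. Takes one pot, in the middle.
- slate: Fixed round bare dark grey slate, 110 mm across, flat top 8 mm above its origin (centre of its underside on the table). Empty at the start: the free spot where a pot can wait.
- tea_cup: Loose pale green tea cup without handle, 60 mm across, 42 mm high, standing among the stands; origin at the centre of its underside. Not to be moved.

How it is judged:
At the end, for the whole second after the job is handed in: Each pot stands upright (within 0.1 rad), released and at rest on the stand of its own colour, its centre within 15 mm of the stand's centre (horizontal distance between blue_pot and blue_stand below 0.015 m and z of blue_pot in the frame of blue_stand between 0.019 and 0.029 m and angle between each of blue_pot, red_pot, yellow_pot, white_pot's own z axis and vertical below 0.1 rad and linear speed of each of blue_pot, red_pot, yellow_pot, white_pot below 0.02 m/s and angular speed of each of blue_pot, red_pot, yellow_pot, white_pot below 0.2 rad/s and horizontal distance between red_pot and red_stand below 0.015 m and z of red_pot in the frame of red_stand between 0.019 and 0.029 m and horizontal distance between yellow_pot and yellow_stand below 0.015 m and z of yellow_pot in the frame of yellow_stand between 0.019 and 0.029 m and horizontal distance between white_pot and white_stand below 0.015 m and z of white_pot in the frame of white_stand between 0.019 and 0.029 m); the robot touches nothing.
It fails at once if a bonsai is tipped over by more than 0.6 rad (angle between any of blue_pot, red_pot, yellow_pot, white_pot's own z axis and vertical above 0.6 rad).
It fails at once if a pot is dropped (falls faster than 0.6 m/s, about 18 mm of free fall, with no finger touching it) ((linear speed of blue_pot above 0.6 m/s and contact force between the fingers and blue_pot below 0.05 N) or (linear speed of red_pot above 0.6 m/s and contact force between the fingers and red_pot below 0.05 N) or (linear speed of yellow_pot above 0.6 m/s and contact force between the fingers and yellow_pot below 0.05 N) or (linear speed of white_pot above 0.6 m/s and contact force between the fingers and white_pot below 0.05 N)).
It fails at once if the tea cup is moved by more than 15 mm (distance of tea_cup from where it was at the start of the episode above 0.015 m).
It also fails if it takes over 134 s, if anything falls off the work surface, if the arm or the gripper's body presses on something with over 40 N, if the wrist force passes 120 N, or if a joint passes its speed limit or range.

ROBOT

A 6-joint arm with a two-finger parallel gripper is mounted at the origin on the work surface. World frame = base frame: x ahead of the robot, y to its left, z up, the work surface at z = 0. Lengths are in m, angles in rad, forces in N, time in s.
With the tool pointing down it reaches from about 0.4 to 0.825 m from the base axis. Payload 7 kg.
Tool frame: the origin (TCP) lies at the very end of the fingers, on their centre line; the grasp point (between the pads) lies 19 mm behind it (arm.grip_point_offset is the distance from the TCP to the grasp point, in m); z points along the fingers, y is the line along which they close (so a half turn about z gives the same grasp; the last joint's range is limited). The gripper opens to 88 mm and grips with 3 to 60 N. Pads are 19 mm wide; open, the fingers measure 130 mm over their backs; the gripper's body (78 mm by 193 mm) begins 47 mm behind the grasp point.
Start: joints at [-0.955, 0.359, 0.012, 0, -1.224, -0.288], TCP at [0.217, -0.639, 0.227] pointing down, gripper open.
Joint ranges: [-3.07, 3.07], [-1.43, 2.12], [-1.02, 1.25], [-3.03, 1.67], [-3.05, -0], [-3.03, 3.03]. Speed limits (rad/s): [2.39, 2.39, 3.01, 3.14, 3.14, 3.14].

INTERFACE

Orientations are given as [roll, pitch, yaw] about the fixed x, y, z axes, in that order (R = Rz(yaw) Ry(pitch) Rx(roll)).
In Python, from station import arm, cams gives the robot as it stands.
- The arm moves only by the shell command python3 -m handwheel 'ROWS' [FORCE]. ROWS is JSON, a list that holds one entry, the list of rows, each a list of 7 numbers: the shift along the tool's x, y, z normalised to -1 to 1, where 1 is 0.08 m, then the turn, a rotation vector about the tool's x, y, z normalised to -1 to 1, where 1 is 0.5 rad, then the closure in counts, from 0 (fully open) to 255 (shut). In form: [[[x, y, z, wx, wy, wz, hand], ...]]. A call has 1 to 5 rows; each row is the pose to reach, as a shift and turn from the pose commanded when the call began, along the tool's axes at that moment; what a row does not reach only later rows make up. A row lasts 1/8 s, in which the tool goes at most 62.5 mm and 10.7 degrees, less where a joint would pass 70% of its speed; a pose out of reach is approached as far as the arm can. A call with a number of a shift or a turn outside -1 to 1 is refused whole. A call with a gripper value outside its range is refused whole. The fingers move at their own pace and stop on an object; FORCE is the grip in N (left out, the last holds). Time passes only in rows, so rows that repeat a pose let the fingers close. It gives the time, the measured TCP pose, the force, the opening and the grip force at its end, in the units of the state.
- arm.get_state(): the state, without advancing time (a new reading comes with each control period).
- cams.grab_frame(name): name is "side" or "top"; returns the picture (420x560x3 uint8, blue, green, red); there is no depth.
- cams.camera_info(name): a dict with "camera_matrix" (3x3 intrinsics, pixels), "R" (3x3) and "t" (3): a world point X has camera coordinates R X + t. Camera axes: x right, y down, z forward; pixel columns grow to the right and rows downward; lengths in m; the calibration is good to about 2 mm. A picture is of the moment at which its call begins. camera_info takes no time and is no camera call.
- arm.job_done(): hands the job in; it is judged then, once.
The state is a dict: "t": time; "q": joint angles; "qd": joint speeds; "joint_efforts": joint torques, N m; "eef_pos": TCP position; "ee_rot": TCP orientation; "force": force on the tool from outside, world axes, zero at the start; "moment": the same for the moment, N m; "width": finger opening in m; "gripper_force": force on a finger pad.
Only numpy, scipy, OpenCV 4.12 (cv2) and the standard library are available. Lean on these libraries where they do the work, as an engineer would, in place of code of your own. Each camera call takes 0.05 s, during which the arm holds its last target. There are 200 camera calls.

## Working session

There is one attempt and no reset: what is moved stays moved. The work goes in short steps, Python scripts to look and compute and a shell command to move; the robot and the scene stay as the last step left them, time stands still between calls to the robot, and variables do not carry over. Pictures are saved under pics/ and viewed, at most 14 in all, crops included, and the job is handed in when it is done.

```bash
mkdir -p pics; ls; python3 - <<'E'
from station import arm,cams
import cv2
for n in("top","side"):
    cv2.imwrite(f"pics/{n}0.png",cams.grab_frame(n)); i=cams.camera_info(n); print(n,i)
s=arm.get_state(); print(s)
E
```

```text
pics
top {'camera_matrix': array([[531.66410795,   0.        , 280.84135805],
       [  0.        , 531.66410795, 205.51484209],
       [  0.        ,   0.        ,   1.        ]]), 'R': array([[-0.01763011, -0.99983855,  0.00347249],
       [-0.99580566,  0.01724694, -0.08985342],
       [ 0.08977902, -0.00504205, -0.99594895]]), 't': array([0.00651198, 0.56732346, 1.0936084 ])}
side {'camera_matrix': array([[534.9053899 ,   0.        , 275.96497012],
       [  0.        , 534.9053899 , 206.09403741],
       [  0.        ,   0.        ,   1.        ]]), 'R': array([[-0.7791537 , -0.62644378, -0.02208393],
       [-0.3071678 ,  0.41228374, -0.85771211],
       [ 0.54641326, -0.66150609, -0.51365576]]), 't': array([0.44906854, 0.21258033, 0.70004635])}
{'t': 0.1, 'q': array([-9.54910670e-01,  3.59340330e-01,  1.11589812e-02, -2.77630648e-04,
       -1.22409253e+00, -2.88093350e-01]), 'qd': array([-0.00039127, -0.00160853,  0.00297956,  0.00133522, -0.00037115,
       -0.00014566]), 'joint_efforts': array([-5.59265245e-04, -5.84160304e+01,  2.93756837e+01,  7.01569989e+00,
        1.01481011e-02, -5.17498586e-05]), 'eef_pos': array([ 0.2171438 , -0.63866928,  0.22570943]), 'ee_rot': array([ 3.14010183e+00, -1.69597361e-04, -2.81389475e+00]), 'force': array([ 0.19111209,  0.29696189, -0.1064165 ]), 'moment': array([-0.03060972, -0.00961154,  0.01232238]), 'gripper_force': 0.0, 'width': 0.08766608576959709}
```

View pics/top0.png

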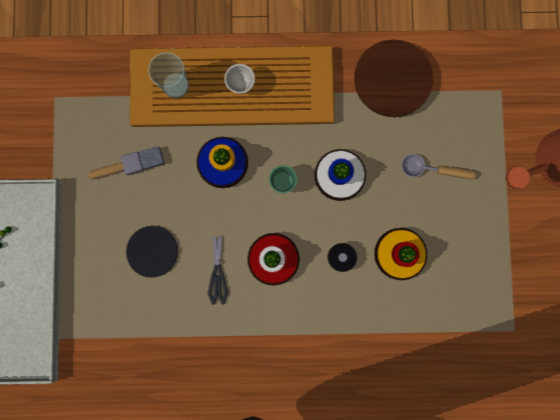

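View pics/side0.png

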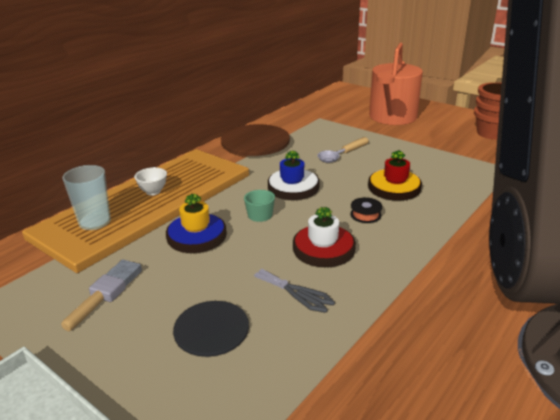

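Top view: blue stand (222,162) holds the yellow pot, white stand (340,175) the blue pot, red stand (273,259) the white pot and yellow stand (401,254) the red pot. The slate is at (152,251) and the cup at (284,179). The side view agrees, and the layout is a 4-cycle.

```bash
cat > h.py <<'E'
import numpy as np,cv2
from station import arm,cams
def world(n,u,v,z):
    i=cams.camera_info(n);R,t=i["R"],i["t"]
    d=R.T@np.linalg.solve(i["camera_matrix"],[u,v,1.]);c=-R.T@t
    return (c+d*(z-c[2])/d[2])
def pix(n,X):
    i=cams.camera_info(n);p=i["camera_matrix"]@(i["R"]@np.array(X)+i["t"]);return p[:2]/p[2]
HUE={"blue":((110,130,50),(130,255,255)),"red":((0,150,60),(6,255,255)),"yellow":((18,170,110),(32,255,255)),"white":((0,0,130),(179,50,255))}
def comps(img,col,c,r=32):
    "outer ellipse of colour col near pixel c"
    m=cv2.inRange(cv2.cvtColor(img,cv2.COLOR_BGR2HSV),*map(np.array,HUE[col]))
    k=np.zeros_like(m);cv2.circle(k,c,r,255,-1);m&=k
    cs,_=cv2.findContours(m,cv2.RETR_EXTERNAL,cv2.CHAIN_APPROX_NONE)
    return cv2.fitEllipse(cv2.convexHull(max(cs,key=cv2.contourArea)))
E
python3 - <<'E'
from h import *
im=cv2.imread("pics/top0.png")
for s,p,c in (("blue","yellow",(222,162)),("white","blue",(340,175)),("red","white",(273,259)),("yellow","red",(401,254))):
    e=comps(im,s,c);f=comps(im,p,c,22)
    print(s,e[0],e[1],world("top",*e[0],.024)[:2].round(4),"| pot",p,f[0],f[1],world("top",*f[0],.062)[:2].round(4))
print("slate",world("top",152,251,.008),"cup",world("top",284,179,.042))
for z in(.008,.024): print(pix("top",[.5,.05,z])-pix("top",[.5,-.05,z]))
E
python3 - <<'E'
import cv2
im=cv2.imread("pics/top0.png")[130:300,90:440]
cv2.imwrite("pics/crop0.png",cv2.resize(im,None,fx=2.25,fy=2.25,interpolation=cv2.INTER_CUBIC))
E
```

```text
blue (221.3792266845703, 161.26556396484375) (46.786827087402344, 47.204254150390625) [0.664  0.1211] | pot yellow (221.26693725585938, 156.8170928955078) (23.862398147583008, 24.87392234802246) [0.6665 0.1173]
white (340.16107177734375, 173.86090087890625) (46.107215881347656, 46.64845275878906) [ 0.6327 -0.1303] | pot blue (340.6582336425781, 171.17434692382812) (24.22164535522461, 25.34299087524414) [ 0.6326 -0.127 ]
red (272.8756103515625, 258.8323669433594) (47.97249984741211, 48.35139846801758) [0.456  0.0152] | pot white (271.532470703125, 258.5841369628906) (24.5247745513916, 25.06084442138672) [0.4569 0.0175]
yellow (401.2012634277344, 253.6359100341797) (46.79339599609375, 48.17367172241211) [ 0.462  -0.2534] | pot red (405.41033935546875, 253.9178466796875) (24.17743682861328, 26.288949966430664) [ 0.4615 -0.2532]
slate [0.47685916 0.27130971 0.008     ] cup [ 0.6212054  -0.01087619  0.042     ]
[-47.02073738   0.82549591]
[-47.69298012   0.83719663]
```

View pics/crop0.png

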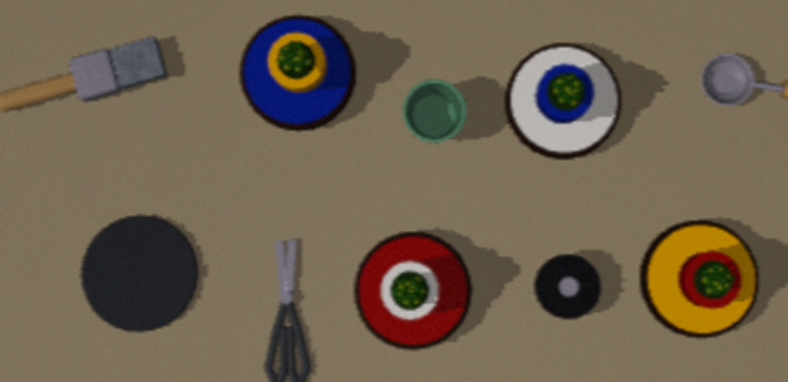

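The crop confirms the fits. All the rims and rings are clean, and the red pot is at top pixel (405,254). I start by squaring the tool: at yaw π, tool x = −X, y = +Y and z = −Z.

```bash
python3 -m handwheel '[[[0,0,0,0,0,0.655,0],[0,0,0,0,0,0.655,0],[0,0,0,0,0,0.655,0]]]' 20; python3 -m handwheel '[[[-0.7,1,0,0,0,0,0],[-0.7,1,0,0,0,0,0]]]'; python3 -m handwheel '[[[-0.7,1,0,0,0,0,0],[-0.7,1,0,0,0,0,0]]]'
```

```text
t: 0.48
eef_pos: [0.2172, -0.6388, 0.2261]
ee_rot: [3.141, -0.0, -3.14]
force: [0.3, 0.7, -0.3]
width: 0.0875
gripper_force: 0.0
t: 0.72
eef_pos: [0.2738, -0.5574, 0.2262]
ee_rot: [3.141, -0.0, -3.138]
force: [1.0, -0.2, 0.4]
width: 0.0878
gripper_force: 0.0
t: 0.98
eef_pos: [0.3303, -0.477, 0.2266]
ee_rot: [3.141, 0.0, -3.136]
force: [0.2, -1.1, -0.1]
width: 0.0877
gripper_force: 0.0
```

```bash
python3 -m handwheel '[[[-0.53,0.93,0,0,0,0,0],[-0.53,0.93,0,0,0,0,0]]]' >/dev/null; python3 -m handwheel '[[[-0.53,0.93,0,0,0,0,0],[-0.53,0.93,0,0,0,0,0]]]'>/dev/null; python3 -m handwheel '[[[-0.53,0.93,0,0,0,0,0],[-0.53,0.93,0,0,0,0,0]]]' >/dev/null; python3 -m handwheel '[[[-0.53,0.93,0,0,0,0,0],[-0.53,0.93,0,0,0,0,0]]]'>/dev/null;  python3 -m handwheel '[[[-0.53,0.93,0,0,0,0,0],[-0.53,0.93,0,0,0,0,0]]]' >/dev/null; python3 -m handwheel '[[[-0.53,0.93,0,0,0,0,0],[-0.53,0.93,0,0,0,0,0]]]'>/dev/null; python3 -m handwheel '[[[-0.53,0.93,0,0,0,0,0],[-0.53,0.93,0,0,0,0,0]]]'>/dev/null; python3 -m handwheel '[[[-0.5,0.9,0,0,0,0,0],[-0.5,0.9,0,0,0,0,0],[-0.5,0.9,0,0,0,0,0],[-0.5,0.9,0,0,0,0,0]]]'
```

```text
t: 3.22
eef_pos: [0.6654, 0.1129, 0.2265]
ee_rot: [-3.141, -0.001, -3.141]
force: [-0.6, 0.5, 0.0]
width: 0.0876
gripper_force: 0.0
```

```bash
python3 -m handwheel '[[[-0.014,0.055,1,0,0,0,0],[-0.014,0.055,1,0,0,0,0]]]' >/dev/null; python3 -m handwheel '[[[0,0,0.9,0,0,0,0],[0,0,0.9,0,0,0,0],[0,0,0.9,0,0,0,0]]]';  python3 -m handwheel '[[[0,0,0.25,0,0,0,0],[0,0,0.54,0,0,0,0],[0,0,0.54,0,0,0,0],[0,0,0.54,0,0,0,0]]]'
```

```text
t: 3.85
eef_pos: [0.6677, 0.1179, 0.0759]
ee_rot: [-3.141, 0.0, -3.141]
force: [0.8, 0.9, 0.7]
width: 0.0877
gripper_force: 0.0
t: 4.35
eef_pos: [0.6685, 0.1187, 0.034]
ee_rot: [3.141, 0.003, -3.141]
force: [-0.1, 0.5, 0.8]
width: 0.0878
gripper_force: 0.0
```

```bash
python3 -m handwheel '[[[0,0,0,0,0,0,255],[0,0,0,0,0,0,255],[0,0,0,0,0,0,255],[0,0,0,0,0,0,255],[0,0,0,0,0,0,255]]]' 20;  python3 -m handwheel '[[[0,0,0,0,0,0,255],[0,0,0,0,0,0,255],[0,0,0,0,0,0,255],[0,0,0,0,0,0,255]]]'; python3 - <<'E'
from h import *
cv2.imwrite("pics/s1.png",cams.grab_frame("side"))
E
```

```text
t: 4.97
eef_pos: [0.667, 0.1183, 0.0314]
ee_rot: [-3.142, -0.0, -3.141]
force: [0.2, -0.6, -0.1]
width: 0.052
gripper_force: 20.0
t: 5.48
eef_pos: [0.667, 0.1183, 0.0314]
ee_rot: [3.142, 0.0, -3.141]
force: [-1.0, -0.2, 0.3]
width: 0.0515
gripper_force: 20.0
```

View pics/s1.png

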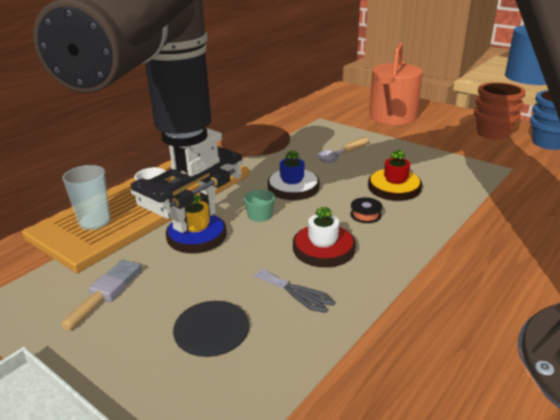

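Yellow is gripped (pot at pixel (196,218) between the fingers). I lift it and carry it to the slate.

```bash
python3 -m handwheel '[[[0,0,-0.3,0,0,0,255],[0,0,-1,0,0,0,255],[0,0,-1,0,0,0,255]]]'; python3 -m handwheel '[[[0.79,0.64,-0.3,0,0,0,255],[0.79,0.64,-0.3,0,0,0,255],[0.79,0.64,-0.3,0,0,0,255]]]' >/dev/null; python3 -m handwheel '[[[0.79,0.64,0,0,0,0,255],[0.79,0.64,0,0,0,0,255],[0.79,0.64,0,0,0,0,255]]]' >/dev/null; python3 -m handwheel '[[[0.79,0.64,0,0,0,0,255],[0.79,0.64,0,0,0,0,255],[0.79,0.64,0,0,0,0,255],[0.79,0.64,0,0,0,0,255],[0.79,0.64,0,0,0,0,255]]]'
```

```text
t: 5.9
eef_pos: [0.6698, 0.1191, 0.1161]
ee_rot: [3.139, 0.008, -3.141]
force: [0.8, 0.9, -3.7]
width: 0.052
gripper_force: 20.0
t: 7.28
eef_pos: [0.4782, 0.2712, 0.1351]
ee_rot: [-3.141, -0.0, 3.141]
force: [-0.3, -0.2, -2.0]
width: 0.0515
gripper_force: 20.0
```

```bash
python3 -m handwheel '[[[0,0,0.45,0,0,0,255],[0,0,0.9,0,0,0,255],[0,0,0.9,0,0,0,255],[0,0,0.9,0,0,0,255]]]'; python3 -m handwheel '[[[0,0,0.25,0,0,0,255],[0,0,0.45,0,0,0,255],[0,0,0.55,0,0,0,255],[0,0,0.59,0,0,0,255],[0,0,0.59,0,0,0,255]]]'; python3 -m handwheel '[[[0,0,0,0,0,0,255],[0,0,0,0,0,0,255]]]'
```

```text
t: 7.78
eef_pos: [0.4783, 0.2721, 0.0644]
ee_rot: [3.141, 0.001, -3.141]
force: [-0.4, 0.4, -2.5]
width: 0.0516
gripper_force: 20.0
t: 8.4
eef_pos: [0.4775, 0.272, 0.0163]
ee_rot: [3.142, 0.0, -3.141]
force: [-0.3, -0.0, -1.4]
width: 0.0516
gripper_force: 20.0
t: 8.65
eef_pos: [0.4775, 0.272, 0.0166]
ee_rot: [3.141, 0.0, -3.141]
force: [-0.2, 0.5, -2.4]
width: 0.0518
gripper_force: 20.0
```

```bash
python3 -m handwheel '[[[0,0,0.018,0,0,0,255],[0,0,0.018,0,0,0,255]]]'; python3 -m handwheel '[[[0,0,0,0,0,0,0],[0,0,0,0,0,0,0],[0,0,0,0,0,0,0],[0,0,0,0,0,0,0]]]';  python3 -m handwheel '[[[0,0,-0.5,0,0,0,0],[0,0,-1,0,0,0,0]]]' >/dev/null; python3 -m handwheel '[[[0,0,-0.7,0,0,0,0],[0,0,-0.7,0,0,0,0],[0,0,-0.7,0,0,0,0]]]'; python3 - <<'E'
from h import *
cv2.imwrite("pics/s2.png",cams.grab_frame("side"))
E
```

```text
t: 8.9
eef_pos: [0.4775, 0.272, 0.0153]
ee_rot: [3.141, 0.001, -3.141]
force: [-2.5, -0.8, 5.2]
width: 0.0516
gripper_force: 20.0
t: 9.4
eef_pos: [0.4774, 0.2719, 0.0147]
ee_rot: [3.142, 0.0, -3.141]
force: [-0.7, -0.2, -0.2]
width: 0.0848
gripper_force: 0.0
t: 10.02
eef_pos: [0.4771, 0.2717, 0.1507]
ee_rot: [3.141, 0.0, -3.142]
force: [-0.3, -0.0, -0.2]
width: 0.087
gripper_force: 0.0
```

View pics/s2.png

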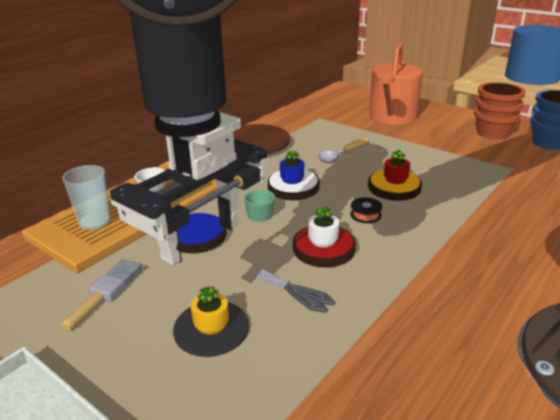

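Yellow stands upright on the slate at (210,310). Next I fetch blue.

```bash
python3 -m handwheel '[[[-0.39,-1,0,0,0,0,0],[-0.39,-1,0,0,0,0,0]]]' >/dev/null; python3 -m handwheel '[[[-0.39,-1,0,0,0,0,0],[-0.39,-1,0,0,0,0,0]]]' >/dev/null; python3 -m handwheel '[[[-0.39,-1,0,0,0,0,0],[-0.39,-1,0,0,0,0,0]]]' >/dev/null; python3 -m handwheel '[[[-0.39,-1,0,0,0,0,0],[-0.39,-1,0,0,0,0,0]]]' >/dev/null; python3 -m handwheel '[[[-0.39,-1,0,0,0,0,0],[-0.39,-1,0,0,0,0,0],[-0.39,-1,0,0,0,0,0],[-0.39,-1,0,0,0,0,0],[-0.39,-1,0,0,0,0,0]]]'; python3 - <<'E'
from h import *
im=cams.grab_frame("top");cv2.imwrite("pics/t2.png",im)
for s,c in(("blue",(222,162)),("yellow",(152,251))):
    e=comps(im,s,c);print(s,e,world("top",*e[0],.024 if s=="blue" else .046).round(4))
E
```

```text
t: 11.7
eef_pos: [0.6331, -0.127, 0.1506]
ee_rot: [3.141, -0.0, -3.14]
force: [0.4, -0.7, 0.7]
width: 0.0875
gripper_force: 0.0Traceback (most recent call last):
  File "<stdin>", line 4, in <module>
  File "h.py", line 15, in comps
    return cv2.fitEllipse(cv2.convexHull(max(cs,key=cv2.contourArea)))
                                         ~~~^^^^^^^^^^^^^^^^^^^^^^^^
ValueError: max() iterable argument is empty
```

```bash
python3 -m handwheel '[[[0.005,0,0.9,0,0,0,0],[0.005,0,0.9,0,0,0,0],[0.005,0,0.9,0,0,0,0]]]' >/dev/null; python3 -m handwheel '[[[0,0,0.3,0,0,0,0],[0,0,0.6,0,0,0,0],[0,0,0.6,0,0,0,0],[0,0,0.6,0,0,0,0]]]';python3 -m handwheel '[[[0,0,0,0,0,0,255],[0,0,0,0,0,0,255],[0,0,0,0,0,0,255],[0,0,0,0,0,0,255],[0,0,0,0,0,0,255]]]' 20; python3 -m handwheel '[[[0,0,-0.3,0,0,0,255],[0,0,-1,0,0,0,255],[0,0,-1,0,0,0,255],[0,0,-1,0,0,0,255],[0,0,-1,0,0,0,255]]]'
```

```text
t: 12.62
eef_pos: [0.6345, -0.1281, 0.0329]
ee_rot: [-3.141, 0.003, -3.141]
force: [0.1, -0.3, 0.3]
width: 0.0874
gripper_force: 0.0
t: 13.25
eef_pos: [0.6331, -0.128, 0.0308]
ee_rot: [3.142, 0.0, -3.141]
force: [-1.4, 1.6, 1.4]
width: 0.0516
gripper_force: 20.0
t: 13.88
eef_pos: [0.6319, -0.1281, 0.1091]
ee_rot: [3.141, -0.003, 3.142]
force: [-0.6, 1.0, -1.3]
width: 0.0519
gripper_force: 20.0
```

```bash
python3 -m handwheel '[[[-0.1,0.78,-0.1,0,0,0,255],[-0.1,0.78,-0.1,0,0,0,255],[-0.1,0.78,-0.1,0,0,0,255]]]' >/dev/null; python3 -m handwheel '[[[-0.1,0.78,0,0,0,0,255],[-0.1,0.78,0,0,0,0,255],[-0.1,0.78,0,0,0,0,255]]]' >/dev/null; python3 -m handwheel '[[[-0.1,0.78,0,0,0,0,255],[-0.1,0.78,0,0,0,0,255],[-0.1,0.78,0,0,0,0,255]]]' >/dev/null; python3 -m handwheel '[[[-0.1,0.78,0,0,0,0,255],[-0.1,0.78,0,0,0,0,255],[-0.1,0.78,0,0,0,0,255],[-0.1,0.78,0,0,0,0,255],[-0.1,0.78,0,0,0,0,255]]]'; python3 -m handwheel '[[[0,0,0,0,0,0,255],[0,0,0,0,0,0,255]]]'
```

```text
t: 15.62
eef_pos: [0.665, 0.1203, 0.1188]
ee_rot: [-3.142, -0.0, 3.141]
force: [-0.1, 0.4, -2.0]
width: 0.0517
gripper_force: 20.0
t: 15.88
eef_pos: [0.665, 0.1213, 0.1188]
ee_rot: [3.142, 0.0, -3.142]
force: [-0.4, -0.2, -1.8]
width: 0.0517
gripper_force: 20.0
```

```bash
python3 -m handwheel '[[[0.01,0,0.4,0,0,0,255],[0.01,0,0.75,0,0,0,255],[0.01,0,0.75,0,0,0,255],[0.01,0,0.75,0,0,0,255]]]' >/dev/null; python3 -m handwheel '[[[0,0,0.15,0,0,0,255],[0,0,0.25,0,0,0,255],[0,0,0.32,0,0,0,255],[0,0,0.34,0,0,0,255],[0,0,0.34,0,0,0,255]]]'; python3 -m handwheel '[[[0,0,0,0,0,0,255],[0,0,0.008,0,0,0,255],[0,0,0.008,0,0,0,255]]]'
```

```text
t: 17.0
eef_pos: [0.6643, 0.1215, 0.0315]
ee_rot: [-3.141, -0.0, -3.141]
force: [-0.4, -0.7, -2.0]
width: 0.0518
gripper_force: 20.0
t: 17.38
eef_pos: [0.6642, 0.1215, 0.031]
ee_rot: [3.142, 0.0, -3.141]
force: [-0.5, -0.1, -2.3]
width: 0.0516
gripper_force: 20.0
```

```bash
python3 -m handwheel '[[[0,0,0.01,0,0,0,255],[0,0,0.01,0,0,0,255]]]'; python3 -m handwheel '[[[0,0,0,0,0,0,0],[0,0,0,0,0,0,0],[0,0,0,0,0,0,0],[0,0,0,0,0,0,0]]]';  python3 -m handwheel '[[[0,0,-0.5,0,0,0,0],[0,0,-1,0,0,0,0]]]' >/dev/null; python3 -m handwheel '[[[0,0,-0.5,0,0,0,0],[0,0,-0.5,0,0,0,0]]]' > /dev/null;  python3 -m handwheel '[[[0.86,-0.43,0,0,0,0,0],[0.86,-0.43,0,0,0,0,0]]]' > /dev/null;  python3 -m handwheel '[[[0.86,-0.43,0,0,0,0,0],[0.86,-0.43,0,0,0,0,0]]]' > /dev/null;  python3 -m handwheel '[[[0.87,-0.43,0,0,0,0,0],[0.87,-0.43,0,0,0,0,0],[0.87,-0.43,0,0,0,0,0],[0.87,-0.43,0,0,0,0,0],[0.87,-0.43,0,0,0,0,0]]]'; python3 - <<'E'
from h import *
cv2.imwrite("pics/s3.png",cams.grab_frame("side"));cv2.imwrite("pics/t3.png",cams.grab_frame("top"))
E
```

```text
t: 17.62
eef_pos: [0.6643, 0.1215, 0.0308]
ee_rot: [-3.142, 0.0, -3.141]
force: [-3.2, -0.9, 5.4]
width: 0.0516
gripper_force: 20.0
t: 18.12
eef_pos: [0.6642, 0.1215, 0.03]
ee_rot: [-3.142, -0.0, -3.141]
force: [0.2, -0.9, 0.4]
width: 0.0845
gripper_force: 0.0
t: 19.75
eef_pos: [0.458, 0.0187, 0.1499]
ee_rot: [-3.141, -0.0, -3.141]
force: [-0.3, 0.1, 0.2]
width: 0.0874
gripper_force: 0.0
```

View pics/t3.png

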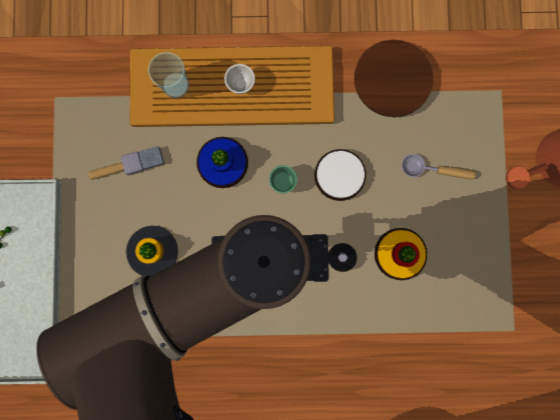

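Blue now sits on blue at (222,158), the white stand is empty at (340,175) and the cup is unmoved. White is next.

```bash
python3 -m handwheel '[[[0.012,-0.015,0.9,0,0,0,0],[0.012,-0.015,0.9,0,0,0,0],[0.012,-0.015,0.9,0,0,0,0]]]' >/dev/null; python3 -m handwheel '[[[0,0,0.3,0,0,0,0],[0,0,0.58,0,0,0,0],[0,0,0.58,0,0,0,0],[0,0,0.58,0,0,0,0]]]';python3 -m handwheel '[[[0,0,0,0,0,0,255],[0,0,0,0,0,0,255],[0,0,0,0,0,0,255],[0,0,0,0,0,0,255],[0,0,0,0,0,0,255]]]' 20; python3 -m handwheel '[[[0,0,-0.3,0,0,0,255],[0,0,-1,0,0,0,255],[0,0,-1,0,0,0,255],[0,0,-1,0,0,0,255],[0,0,-1,0,0,0,255]]]'; python3 - <<'E'
from h import *
im=cv2.imread("pics/t3.png")
for s,c,z,r in(("white",(340,175),.024,32),("yellow",(152,251),.046,32)):
    e=comps(im,s,c,r);print(s,e,world("top",*e[0],z).round(4))
E
```

```text
t: 20.72
eef_pos: [0.4573, 0.0175, 0.0333]
ee_rot: [3.141, 0.002, -3.141]
force: [0.0, -0.1, 0.7]
width: 0.0873
gripper_force: 0.0
t: 21.35
eef_pos: [0.4561, 0.0171, 0.0318]
ee_rot: [3.142, 0.0, -3.141]
force: [-0.6, 1.8, 2.2]
width: 0.0513
gripper_force: 20.0
t: 21.98
eef_pos: [0.4551, 0.0166, 0.1105]
ee_rot: [-3.141, -0.002, 3.142]
force: [-0.3, 0.1, -2.5]
width: 0.0515
gripper_force: 20.0
white ((340.25238037109375, 173.87832641601562), (46.296695709228516, 47.24652862548828), 100.95104217529297) [ 0.6326 -0.1305  0.024 ]
yellow ((147.77020263671875, 250.38729858398438), (25.56252098083496, 25.7918758392334), 89.09005737304688) [0.4779 0.2709 0.046 ]
```

```bash
python3 -m handwheel '[[[-0.735,-0.615,-0.1,0,0,0,255],[-0.735,-0.615,-0.1,0,0,0,255],[-0.735,-0.615,-0.1,0,0,0,255]]]' >/dev/null; python3 -m handwheel '[[[-0.735,-0.615,0,0,0,0,255],[-0.735,-0.615,0,0,0,0,255],[-0.735,-0.615,0,0,0,0,255]]]' >/dev/null; python3 -m handwheel '[[[-0.735,-0.615,0,0,0,0,255],[-0.735,-0.615,0,0,0,0,255],[-0.735,-0.615,0,0,0,0,255],[-0.735,-0.615,0,0,0,0,255],[-0.735,-0.615,0,0,0,0,255]]]'; python3 -m handwheel '[[[0,0,0,0,0,0,255],[0,0,0,0,0,0,255]]]'
```

```text
t: 23.35
eef_pos: [0.6318, -0.1296, 0.12]
ee_rot: [3.141, 0.0, -3.14]
force: [0.5, 0.5, -2.2]
width: 0.0519
gripper_force: 20.0
t: 23.6
eef_pos: [0.6324, -0.1302, 0.1199]
ee_rot: [3.142, 0.0, -3.141]
force: [0.5, -0.1, -1.7]
width: 0.0515
gripper_force: 20.0
```

```bash
python3 -m handwheel '[[[0,0,0.4,0,0,0,255],[0,0,0.75,0,0,0,255],[0,0,0.75,0,0,0,255],[0,0,0.75,0,0,0,255]]]' >/dev/null; python3 -m handwheel '[[[0,0,0.15,0,0,0,255],[0,0,0.25,0,0,0,255],[0,0,0.32,0,0,0,255],[0,0,0.34,0,0,0,255],[0,0,0.34,0,0,0,255]]]'; python3 -m handwheel '[[[0,0,0,0,0,0,255],[0,0,0.013,0,0,0,255],[0,0,0.013,0,0,0,255]]]'
```

```text
t: 24.72
eef_pos: [0.6326, -0.1305, 0.0324]
ee_rot: [-3.142, -0.0, -3.141]
force: [-1.1, 0.2, -0.6]
width: 0.0517
gripper_force: 20.0
t: 25.1
eef_pos: [0.6328, -0.1305, 0.0319]
ee_rot: [-3.142, 0.001, -3.141]
force: [0.1, 0.1, 1.0]
width: 0.0515
gripper_force: 20.0
```

```bash
python3 -m handwheel '[[[0,0,0,0,0,0,0],[0,0,0,0,0,0,0],[0,0,0,0,0,0,0],[0,0,0,0,0,0,0]]]';  python3 -m handwheel '[[[0,0,-0.5,0,0,0,0],[0,0,-1,0,0,0,0]]]' >/dev/null; python3 -m handwheel '[[[0,0,-0.5,0,0,0,0],[0,0,-0.5,0,0,0,0]]]' > /dev/null;  python3 -m handwheel '[[[0.71,-0.51,0,0,0,0,0],[0.71,-0.51,0,0,0,0,0]]]' > /dev/null;  python3 -m handwheel '[[[0.71,-0.51,0,0,0,0,0],[0.71,-0.51,0,0,0,0,0]]]' > /dev/null;  python3 -m handwheel '[[[0.72,-0.51,0,0,0,0,0],[0.72,-0.51,0,0,0,0,0],[0.72,-0.51,0,0,0,0,0],[0.72,-0.51,0,0,0,0,0],[0.72,-0.51,0,0,0,0,0]]]'; python3 - <<'E'
from h import *
im=cams.grab_frame("top");cv2.imwrite("pics/t4.png",im)
for s,c,z,r in(("red",(273,259),.024,32),("white",(340,172),.062,32)):
    e=comps(im,s,c,r);print(s,e,world("top",*e[0],z).round(4))
E
```

```text
t: 25.6
eef_pos: [0.6325, -0.1305, 0.0314]
ee_rot: [-3.142, -0.0, -3.141]
force: [0.9, -0.7, -0.5]
width: 0.0845
gripper_force: 0.0
t: 27.22
eef_pos: [0.4622, -0.2525, 0.1512]
ee_rot: [3.142, -0.0, -3.14]
force: [0.2, -0.0, 0.3]
width: 0.088
gripper_force: 0.0
red ((272.0694885253906, 259.1283264160156), (46.70100784301758, 48.449928283691406), 158.05050659179688) [0.4554 0.0169 0.024 ]
white ((340.15216064453125, 173.30105590820312), (44.7407112121582, 47.2088623046875), 103.42154693603516) [ 0.6282 -0.1258  0.062 ]
```

View pics/t4.png

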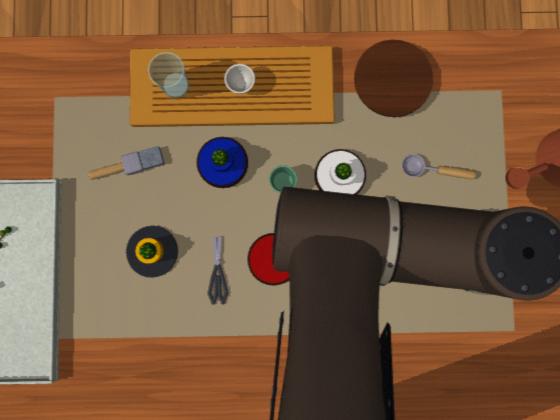

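White is on white (tuft at (343,171)). Red is next.

```bash
python3 -m handwheel '[[[0.01,-0.01,0.9,0,0,0,0],[0.01,-0.01,0.9,0,0,0,0],[0.01,-0.01,0.9,0,0,0,0]]]' >/dev/null; python3 -m handwheel '[[[0,0,0.3,0,0,0,0],[0,0,0.59,0,0,0,0],[0,0,0.59,0,0,0,0],[0,0,0.59,0,0,0,0]]]';python3 -m handwheel '[[[0,0,0,0,0,0,255],[0,0,0,0,0,0,255],[0,0,0,0,0,0,255],[0,0,0,0,0,0,255],[0,0,0,0,0,0,255]]]' 20; python3 -m handwheel '[[[0,0,-0.3,0,0,0,255],[0,0,-1,0,0,0,255],[0,0,-1,0,0,0,255],[0,0,-1,0,0,0,255],[0,0,-1,0,0,0,255]]]'
```

```text
t: 28.15
eef_pos: [0.4619, -0.2541, 0.034]
ee_rot: [-3.141, 0.002, -3.141]
force: [0.4, 0.3, 0.9]
width: 0.0878
gripper_force: 0.0
t: 28.78
eef_pos: [0.4606, -0.2538, 0.0323]
ee_rot: [-3.142, -0.0, -3.141]
force: [-0.4, 0.5, 1.6]
width: 0.0517
gripper_force: 20.0
t: 29.4
eef_pos: [0.4595, -0.2535, 0.1109]
ee_rot: [3.141, -0.002, -3.142]
force: [0.0, -0.1, -1.6]
width: 0.0513
gripper_force: 20.0
```

```bash
python3 -m handwheel '[[[0.017,0.84,-0.1,0,0,0,255],[0.017,0.84,-0.1,0,0,0,255],[0.017,0.84,-0.1,0,0,0,255]]]' >/dev/null; python3 -m handwheel '[[[0.017,0.84,0,0,0,0,255],[0.017,0.84,0,0,0,0,255],[0.017,0.84,0,0,0,0,255]]]' >/dev/null;  python3 -m handwheel '[[[0.017,0.84,0,0,0,0,255],[0.017,0.84,0,0,0,0,255],[0.017,0.84,0,0,0,0,255]]]' >/dev/null; python3 -m handwheel '[[[0.017,0.84,0,0,0,0,255],[0.017,0.84,0,0,0,0,255],[0.017,0.84,0,0,0,0,255],[0.017,0.84,0,0,0,0,255],[0.017,0.84,0,0,0,0,255]]]'; python3 -m handwheel '[[[0,0,0,0,0,0,255],[0,0,0,0,0,0,255]]]'
```

```text
t: 31.15
eef_pos: [0.455, 0.014, 0.1202]
ee_rot: [-3.141, -0.0, 3.14]
force: [0.2, -0.4, -2.7]
width: 0.0513
gripper_force: 20.0
t: 31.4
eef_pos: [0.455, 0.0148, 0.1203]
ee_rot: [-3.142, 0.0, 3.141]
force: [-0.4, 0.4, -1.7]
width: 0.0518
gripper_force: 20.0
```

```bash
python3 -m handwheel '[[[0,0.008,0.4,0,0,0,255],[0,0.008,0.75,0,0,0,255],[0,0.008,0.75,0,0,0,255],[0,0.008,0.75,0,0,0,255]]]' >/dev/null; python3 -m handwheel '[[[0,0,0.15,0,0,0,255],[0,0,0.25,0,0,0,255],[0,0,0.32,0,0,0,255],[0,0,0.34,0,0,0,255],[0,0,0.34,0,0,0,255]]]'; python3 -m handwheel '[[[0,0,0,0,0,0,255],[0,0,0.012,0,0,0,255],[0,0,0.012,0,0,0,255]]]'
```

```text
t: 32.52
eef_pos: [0.4551, 0.0156, 0.033]
ee_rot: [-3.141, -0.0, -3.141]
force: [-0.2, -0.3, -1.3]
width: 0.0518
gripper_force: 20.0
t: 32.9
eef_pos: [0.4553, 0.0158, 0.0323]
ee_rot: [3.141, 0.001, -3.141]
force: [-0.1, 0.9, 0.0]
width: 0.0515
gripper_force: 20.0
```

```bash
python3 -m handwheel '[[[0,0,0.003,0,0,0,0],[0,0,0,0,0,0,0],[0,0,0,0,0,0,0],[0,0,0,0,0,0,0]]]';  python3 -m handwheel '[[[0,0,-0.5,0,0,0,0],[0,0,-1,0,0,0,0]]]' >/dev/null; python3 -m handwheel '[[[0,0,-0.5,0,0,0,0],[0,0,-0.5,0,0,0,0]]]' > /dev/null;  python3 -m handwheel '[[[-0.07,0.8,0,0,0,0,0],[-0.07,0.8,0,0,0,0,0]]]' > /dev/null;  python3 -m handwheel '[[[-0.07,0.8,0,0,0,0,0],[-0.07,0.8,0,0,0,0,0]]]' > /dev/null;  python3 -m handwheel '[[[-0.07,0.8,0,0,0,0,0],[-0.07,0.8,0,0,0,0,0]]]' > /dev/null;  python3 -m handwheel '[[[-0.07,0.8,0,0,0,0,0],[-0.07,0.8,0,0,0,0,0],[-0.07,0.8,0,0,0,0,0],[-0.07,0.8,0,0,0,0,0],[-0.07,0.8,0,0,0,0,0]]]'; python3 - <<'E'
from h import *
im=cams.grab_frame("top");cv2.imwrite("pics/t5.png",im)
for s,c,z,r in(("yellow",(401,254),.024,32),("white",(340,172),.024,32)):
    e=comps(im,s,c,r);print(s,e,world("top",*e[0],z).round(4))
E
```

```text
t: 33.4
eef_pos: [0.455, 0.0157, 0.0321]
ee_rot: [-3.142, -0.0, -3.141]
force: [-0.1, -0.4, 0.3]
width: 0.0846
gripper_force: 0.0
t: 35.28
eef_pos: [0.4773, 0.2707, 0.1522]
ee_rot: [3.142, -0.0, 3.141]
force: [-0.8, 0.0, -0.7]
width: 0.0875
gripper_force: 0.0
yellow ((401.42999267578125, 253.47093200683594), (46.96442413330078, 47.47785568237305), 117.80874633789062) [ 0.4624 -0.2539  0.024 ]
white ((340.04400634765625, 173.66741943359375), (45.71062469482422, 46.54774856567383), 102.96968841552734) [ 0.6331 -0.1301  0.024 ]
```

View pics/t5.png

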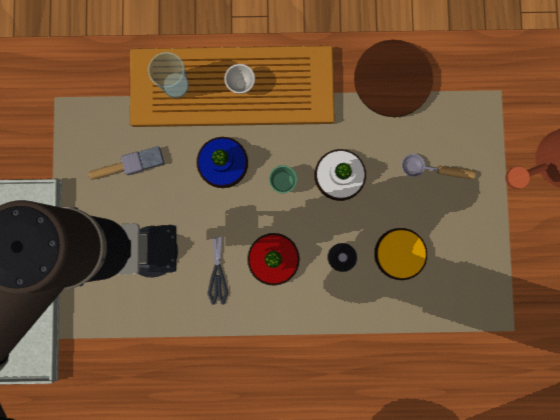

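Three pots are now in place, red's tuft is at (273,259) and the yellow stand is empty at (401,253). Last, I move yellow off the slate.

```bash
python3 -m handwheel '[[[0,0.005,0.9,0,0,0,0],[0,0.005,0.9,0,0,0,0],[0,0.005,0.9,0,0,0,0]]]' >/dev/null; python3 -m handwheel '[[[0,0,0.4,0,0,0,0],[0,0,0.7,0,0,0,0],[0,0,0.79,0,0,0,0],[0,0,0.79,0,0,0,0],[0,0,0.79,0,0,0,0]]]';python3 -m handwheel '[[[0,0,0,0,0,0,255],[0,0,0,0,0,0,255],[0,0,0,0,0,0,255],[0,0,0,0,0,0,255],[0,0,0,0,0,0,255]]]' 20; python3 -m handwheel '[[[0,0,-0.3,0,0,0,255],[0,0,-1,0,0,0,255],[0,0,-1,0,0,0,255],[0,0,-1,0,0,0,255],[0,0,-1,0,0,0,255]]]'; python3 -m handwheel '[[[0,0,-0.5,0,0,0,255],[0,0,-1,0,0,0,255],[0,0,-1,0,0,0,255],[0,0,-1,0,0,0,255]]]'
```

```text
t: 36.33
eef_pos: [0.4781, 0.2729, 0.0183]
ee_rot: [3.14, 0.002, -3.141]
force: [-0.0, -0.3, -0.2]
width: 0.0878
gripper_force: 0.0
t: 36.95
eef_pos: [0.4773, 0.2721, 0.0169]
ee_rot: [-3.142, -0.0, -3.141]
force: [0.3, 0.2, 1.2]
width: 0.0519
gripper_force: 20.0
t: 37.58
eef_pos: [0.4765, 0.2713, 0.0955]
ee_rot: [-3.14, -0.002, 3.142]
force: [0.1, 0.9, -2.6]
width: 0.0519
gripper_force: 20.0
t: 38.08
eef_pos: [0.4766, 0.2715, 0.1754]
ee_rot: [-3.14, -0.002, 3.142]
force: [0.3, 0.2, -2.6]
width: 0.0516
gripper_force: 20.0
```

```bash
python3 -m handwheel '[[[0.027,-0.94,0,0,0,0,255],[0.027,-0.94,0,0,0,0,255],[0.027,-0.94,0,0,0,0,255]]]' >/dev/null; python3 -m handwheel '[[[0.027,-0.94,0,0,0,0,255],[0.027,-0.94,0,0,0,0,255],[0.027,-0.94,0,0,0,0,255]]]' >/dev/null; python3 -m handwheel '[[[0.027,-0.94,0,0,0,0,255],[0.027,-0.94,0,0,0,0,255],[0.027,-0.94,0,0,0,0,255]]]' >/dev/null; python3 -m handwheel '[[[0.027,-0.94,0,0,0,0,255],[0.027,-0.94,0,0,0,0,255],[0.027,-0.94,0,0,0,0,255]]]' ; python3 -m handwheel '[[[0.027,-0.94,0,0,0,0,255],[0.027,-0.94,0,0,0,0,255],[0.027,-0.94,0,0,0,0,255]]]' >/dev/null; python3 -m handwheel '[[[0.027,-0.94,0,0,0,0,255],[0.027,-0.94,0,0,0,0,255],[0.027,-0.94,0,0,0,0,255]]]' >/dev/null; python3 -m handwheel '[[[0.027,-0.94,0,0,0,0,255],[0.027,-0.94,0,0,0,0,255],[0.027,-0.94,0,0,0,0,255],[0.027,-0.94,0,0,0,0,255],[0.027,-0.94,0,0,0,0,255]]]' >/dev/null;  python3 -m handwheel '[[[0,0,0,0,0,0,255],[0,0,0,0,0,0,255]]]'
```

```text
t: 39.58
eef_pos: [0.4693, -0.0284, 0.1768]
ee_rot: [3.141, 0.0, 3.141]
force: [0.2, 0.3, -2.5]
width: 0.0516
gripper_force: 20.0
t: 41.2
eef_pos: [0.4625, -0.254, 0.177]
ee_rot: [3.142, 0.0, -3.141]
force: [0.5, 0.1, -2.5]
width: 0.0516
gripper_force: 20.0
```

```bash
python3 -m handwheel '[[[0,0,0.4,0,0,0,255],[0,0,0.9,0,0,0,255],[0,0,0.9,0,0,0,255],[0,0,0.9,0,0,0,255]]]' >/dev/null; python3 -m handwheel '[[[0,0,0.25,0,0,0,255],[0,0,0.5,0,0,0,255],[0,0,0.7,0,0,0,255],[0,0,0.84,0,0,0,255],[0,0,0.88,0,0,0,255]]]'; python3 -m handwheel '[[[0,0,0,0,0,0,255],[0,0,0.01,0,0,0,255],[0,0,0.01,0,0,0,255]]]'
```

```text
t: 42.32
eef_pos: [0.4629, -0.2545, 0.0349]
ee_rot: [-3.141, 0.001, -3.141]
force: [-0.5, -0.7, -1.1]
width: 0.0517
gripper_force: 20.0
t: 42.7
eef_pos: [0.4626, -0.2544, 0.0341]
ee_rot: [-3.141, 0.001, -3.141]
force: [0.1, -0.5, -2.8]
width: 0.0515
gripper_force: 20.0
```

```bash
python3 -m handwheel '[[[0,0,0.01,0,0,0,255],[0,0,0.01,0,0,0,255]]]'; python3 -m handwheel '[[[0,0,0.006,0,0,0,255],[0,0,0.006,0,0,0,255]]]'
```

```text
t: 42.95
eef_pos: [0.4624, -0.2543, 0.0329]
ee_rot: [-3.142, 0.0, -3.141]
force: [0.4, -0.3, -2.0]
width: 0.0513
gripper_force: 20.0
t: 43.2
eef_pos: [0.4624, -0.2543, 0.0329]
ee_rot: [-3.141, 0.0, -3.141]
force: [-2.3, 2.1, 4.6]
width: 0.0513
gripper_force: 20.0
```

Contact. I release, lift, back off toward −y and check.

```bash
python3 -m handwheel '[[[0,0,0,0,0,0,0],[0,0,0,0,0,0,0],[0,0,0,0,0,0,0],[0,0,0,0,0,0,0]]]';  python3 -m handwheel '[[[0,0,-0.5,0,0,0,0],[0,0,-1,0,0,0,0],[0,0,-1,0,0,0,0]]]' >/dev/null; python3 -m handwheel '[[[0,0,-1,0,0,0,0],[0,0,-1,0,0,0,0]]]' > /dev/null;  python3 -m handwheel '[[[0.5,-1,0,0,0,0,0],[0.5,-1,0,0,0,0,0]]]' > /dev/null;  python3 -m handwheel '[[[0.5,-1,0,0,0,0,0],[0.5,-1,0,0,0,0,0]]]' > /dev/null; python3 -m handwheel '[[[0.3,-1,0,0,0,0,0],[0.3,-1,0,0,0,0,0]]]' > /dev/null;  python3 -m handwheel '[[[0.3,-1,0,0,0,0,0],[0.3,-1,0,0,0,0,0],[0.3,-1,0,0,0,0,0],[0.3,-1,0,0,0,0,0],[0.3,-1,0,0,0,0,0]]]'; python3 - <<'E'
from h import *
im=cams.grab_frame("top");cv2.imwrite("pics/t6.png",im);cv2.imwrite("pics/s6.png",cams.grab_frame("side"))
C={"blue":(.664,.121),"white":(.6326,-.1304),"red":(.456,.0155),"yellow":(.4624,-.2539)}
g=cv2.inRange(cv2.cvtColor(im,cv2.COLOR_BGR2HSV),np.array((35,120,0)),np.array((75,255,255)))
for s,(x,y) in C.items():   # expected pot-rim centre at stand centre, and foliage position seen
    u,v=pix("top",[x,y,.08]); k=np.zeros_like(g);cv2.circle(k,(int(u),int(v)),18,255,-1)
    m=cv2.moments(g&k,True);p=(m["m10"]/m["m00"],m["m01"]/m["m00"]);print(s,(world("top",*p,.08)[:2]-[x,y]).round(4))
a=cv2.resize(im[130:300,150:450],None,fx=1.8,fy=1.8);b=cv2.imread("pics/s6.png")[130:290,130:450]
cv2.imwrite("pics/fin.png",np.vstack([a,cv2.resize(b,(540,270))]))
E
```

```text
t: 43.7
eef_pos: [0.4624, -0.2544, 0.0323]
ee_rot: [-3.142, -0.0, -3.141]
force: [0.5, 0.3, 0.7]
width: 0.085
gripper_force: 0.0
t: 45.7
eef_pos: [0.3351, -0.5734, 0.1926]
ee_rot: [3.142, 0.0, -3.14]
force: [0.5, -0.1, -0.3]
width: 0.088
gripper_force: 0.0
blue [-0.0012 -0.0022]
white [-0.0017  0.0005]
red [ 0.0003 -0.0008]
yellow [0.0004 0.0018]
```

View pics/fin.png

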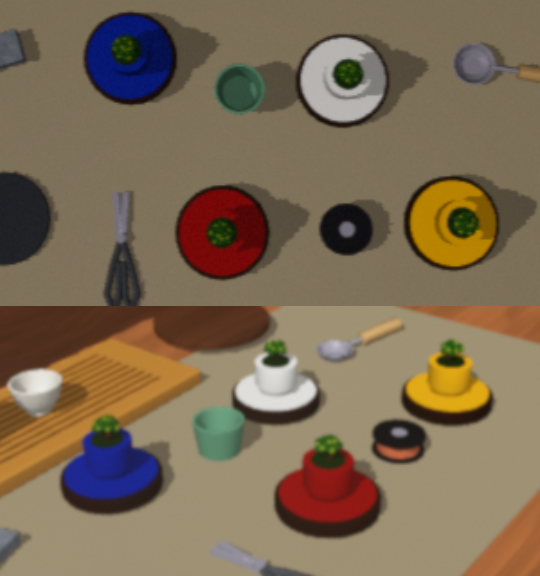

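All four pots stand upright on their own colours (blue (130,50), white (347,72), red (222,232), yellow (462,222) in the crop). They are within about 3 mm of centre, and the cup is unmoved.

```bash
python3 -c "
from station import arm
print(arm.job_done())"
```

```text
the job is handed in; nothing more can be done
None
```

I moved all four bonsai to the stands matching their pots, upright and within about 3 mm of centre by the last top picture, with the tea cup unmoved; I handed the job in at about 46 s of the 134 s, and no verdict came back.

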